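# Turn a buckle blank over with the bench lifter

## Task

Pick up the cranked lifter by its wooden handle, slide its blade under the overhanging edge of the rectangular brass blank and tip the blank over onto its other face, so that it lies flat on the same rubber block. Then set the lifter back down on the bench, standing on its blade and foot. Do not touch the rectangular blank with the gripper, and leave the round blank where it is.

Things in the scene. Friction and masses are not known exactly. Their poses are not given: they have to be found in the camera images.
- lifter: Cranked lifter, 110 g, standing on blade and rear foot. Wooden handle 90 long (x) x 16 wide x 18 high, centre 30 mm above the underside: grip it there from above. Flat steel blade 28 wide, 2.5 thick, along the underside, 64 to 130 mm ahead of the handle's centre. Foot 30 wide, 38 mm behind it. Origin: below the handle's centre, level with the blade's underside; x to the tip, z up.
- buckle: Rectangular brass buckle blank, 56 (x) x 40 (y) x 4 mm, 76 g, loose, stamped face down, plain back up. Its -x end sticks out 16 to 20 mm over the robot-side end of its rubber block, with free air below; long side along the block within 5 deg. Origin: centre of the face underneath at the start; z from there through the plate (up at the start, down once turned over).
- block: Black rubber block under the rectangular blank, 120 (x) x 80 (y) x 25 mm high, fixed. Origin: centre of its underside; x along its length, away from the robot. It grips brass: a blank raised by its overhang pivots on its far edge with little sliding, and there is room beyond to fall over. A twin block beside it carries the round blank; they swap places.
- disc: Round brass blank, 46 mm across, 4 mm thick, 57 g, loose, overhanging the twin block. Not to be moved. Origin: centre of its underside, z up.
Things that resemble listed ones, but are neither listed nor needed, are in the scene too. Of the things that look like the lifter, the middle-sized one is meant. What is shaped like the buckle but blue or red is not meant.

How it is judged:
On the way:
1. the lifter, touching the rectangular blank, has tipped it up past 30 degrees (angle between buckle's own z axis and vertical between 0.524 and 2.4 rad and contact force between lifter and buckle above 0.02 N), for 0.1 s.
At the end, for the whole second after the job is handed in: The rectangular blank lies turned over, flat within 10 deg and still, its centre over its own block (within 60 mm along, 40 mm across); the lifter stands released on the bench on blade and foot, within 10 deg and 10 mm, clear of the blank; the round blank is within 20 mm of its start (angle between buckle's own z axis and vertical above 2.967 rad and x of buckle in the frame of block between -0.06 and 0.06 m and y of buckle in the frame of block between -0.04 and 0.04 m and z of buckle in the frame of block between 0.022 and 0.036 m and linear speed of each of buckle, lifter below 0.02 m/s and angle between lifter's own z axis and vertical below 0.175 rad and height (world z) of lifter between -0.005 and 0.01 m and contact force between lifter and buckle below 0.02 N and distance of disc from where it was at the start of the episode below 0.02 m); the robot touches nothing.
It fails at once if the gripper's fingers touch the rectangular blank (contact force between the fingers and buckle above 0.3 N).
It fails at once if the round blank is moved more than 20 mm (distance of disc from where it was at the start of the episode above 0.02 m).
It also fails if it takes over 53 s, if anything falls off the work surface, if the arm or the gripper's body presses on something with over 40 N, if the wrist force passes 120 N, or if a joint passes its speed limit or range.

## Robot

A 6-joint arm with a two-finger parallel gripper is mounted at the origin on the work surface. World frame = base frame: x ahead of the robot, y to its left, z up, the work surface at z = 0. Lengths are in m, angles in rad, forces in N, time in s.
With the tool pointing down it reaches from about 0.35 to 0.775 m from the base axis. Payload 7.3 kg.
Tool frame: the origin (TCP) lies midway between the tips of the shut fingers; the grasp point (between the pads) lies 19 mm behind it (robot.tcp_to_grasp is the distance from the TCP to the grasp point, in m); z points along the fingers, y is the line along which they close (so a half turn about z gives the same grasp; the last joint's range is limited). The gripper opens to 92 mm and grips with 3 to 60 N. Pads are 19 mm wide; open, the fingers measure 130 mm over their backs; the gripper's body (75 mm by 190 mm) begins 47 mm behind the grasp point.
Start: joints at [-1.378, 0.342, 1.524, -0, 1.275, -0.146], TCP at [0.175, -0.495, 0.227] pointing down, gripper open.
Joint ranges: [-2.53, 2.53], [-0.77, 2.02], [0.04, 2.7], [-1, 4.14], [0.28, 2.66], [-3.11, 3.11]. Speed limits (rad/s): [2.57, 2.57, 3.14, 3.14, 3.14, 3.14].

## Interface

Orientations are given as [roll, pitch, yaw] about the fixed x, y, z axes, in that order (R = Rz(yaw) Ry(pitch) Rx(roll)).
In Python, from cell import readout, cams, ticket, robot gives the robot as it stands. The module is installed in compiled form; this text tells all that it offers.
- The arm moves only by the tool jog_arm, never from a script. Its argument "plan" is a list of rows, each a list of 5 numbers: the shift along the world's x, y, z each as a share of 0.08 m, from -1 to 1, then the turn about the world's z as a share of 90 degrees, from -1 to 1, then the opening, from -1 (shut) to 1 (fully open). A call has 1 to 12 rows; each row is the pose to reach, as a shift and turn from the pose commanded when the call began; what a row does not reach only later rows make up. A row lasts 1/10 s, in which the tool goes at most 50 mm and 8.59 degrees, less where a joint would pass 70% of its speed; a pose out of reach is approached as far as the arm can. A call with a number of a shift or a turn outside -1 to 1 is refused whole. A call with a gripper value outside its range is refused whole. The fingers move at their own pace and stop on an object; "squeeze" is the grip in N (left out, the last holds). Time passes only in rows, so rows that repeat a pose let the fingers close. It gives the time, the measured TCP pose, the force, the opening and the grip force at its end, in the units of the state.
- readout.observe(): the state, without advancing time (a new reading comes with each control period).
- cams.read_camera(name): name is "scene" or "top" or "wrist"; returns the picture (420x560x3 uint8, blue, green, red); there is no depth.
- cams.calibration(name): a dict with "K" (3x3 intrinsics, pixels), "world_from_camera" (4x4, takes a point from camera to world coordinates). Camera axes: x right, y down, z forward; pixel columns grow to the right and rows downward; lengths in m; the calibration is good to about 2 mm. The wrist camera is an equidistant fisheye: a pixel r from the principal point sees the ray r / f radians off the axis. A picture is of the moment at which its call begins: read the wrist's pose just before it. calibration takes no time and is no camera call; for the wrist camera it gives the pose at the moment of the call.
- ticket.hand_in(): hands the job in; it is judged then, once.
The state is a dict: "time": time; "qpos": joint angles; "qvel": joint speeds; "joint_efforts": joint torques, N m; "tool_pos": TCP position; "tool_rot": TCP orientation; "contact_force": force on the tool from outside, world axes, zero at the start; "torque": the same for the moment, N m; "opening": finger opening in m; "grip_force": force on a finger pad.
Only numpy, scipy, OpenCV 4.12 (cv2) and the standard library are available. Lean on these libraries where they do the work, as an engineer would, in place of code of your own. Each camera call takes 0.05 s, during which the arm holds its last target. There are 200 camera calls.

## Working session

There is one attempt and no reset: what is moved stays moved. The work goes in short steps, Python scripts to look and compute and a tool call to move; the robot and the scene stay as the last step left them, time stands still between calls to the robot, and variables do not carry over. Pictures are saved under pics/ and viewed, at most 10 in all, crops included, and the job is handed in when it is done.

Besides the shell and the picture viewer there is one more tool, called after "Request:" as name(argument=value, ...), one argument or row to a line, values as JSON. jog_arm: Moves the arm, as the interface text tells. Shift numbers are shares of 0.08 m and turn numbers shares of 90 degrees, none past 1 either way. Its arguments: {"type":"object","properties":{"plan":{"type":"array"},"squeeze":{"type":"number"}},"required":["plan"]}

```bash
mkdir -p pics
cat > h.py <<'E'
import numpy as np,cv2
from cell import readout,cams,ticket,robot
def cast(name,uv,z,cal=None):
    c=cal or cams.calibration(name);K=np.array(c["K"]);T=np.array(c["world_from_camera"])
    uv=np.atleast_2d(np.array(uv,float))
    d=np.c_[(uv-[K[0,2],K[1,2]])/[K[0,0],K[1,1]],np.ones(len(uv))]@T[:3,:3].T
    o=T[:3,3];return o+d*((z-o[2])/d[:,2])[:,None]
def proj(name,p):
    c=cams.calibration(name);K=np.array(c["K"]);T=np.linalg.inv(np.array(c["world_from_camera"]))
    q=np.atleast_2d(p)@T[:3,:3].T+T[:3,3];q=q@K.T;return q[:,:2]/q[:,2:]
E
python3 - <<'E'
from h import *
for n in("top","scene"):
    cv2.imwrite(f"pics/{n}.png",cams.read_camera(n));c=cams.calibration(n);print(n,np.round(c["K"],1).tolist(),np.round(c["world_from_camera"],3).tolist())
print(readout.observe())
E
```

```text
top [[411.8, 0.0, 281.5], [0.0, 411.8, 207.9], [0.0, 0.0, 1.0]] [[0.018, -0.993, 0.113, 0.364], [-1.0, -0.02, -0.017, -0.015], [0.019, -0.113, -0.993, 0.909], [0.0, 0.0, 0.0, 1.0]]
scene [[443.0, 0.0, 278.8], [0.0, 443.0, 211.9], [0.0, 0.0, 1.0]] [[0.644, 0.631, -0.433, 0.965], [0.765, -0.537, 0.355, -0.409], [-0.009, -0.56, -0.829, 0.975], [0.0, 0.0, 0.0, 1.0]]
{'time': 0.1, 'qpos': array([-1.37798857e+00,  3.42647618e-01,  1.52490820e+00,  1.31029975e-05,
        1.27539946e+00, -1.46012360e-01]), 'qvel': array([-0.00109407, -0.00328776, -0.0029361 ,  0.0005502 , -0.00049861,
       -0.00092433]), 'joint_efforts': array([ 1.65538386e-03, -4.32001841e+01, -2.44695944e+01,  7.19266897e-02,
        5.26040350e-02, -6.30512227e-05]), 'tool_pos': array([ 0.17444625, -0.4947922 ,  0.22612192]), 'tool_rot': array([-3.14024635e+00, -2.10650978e-04,  3.38816154e-01]), 'contact_force': array([-0.47494971, -0.32053908, -0.37205479]), 'torque': array([-0.01461339,  0.00668918, -0.00509837]), 'grip_force': 0.0, 'opening': 0.09161854439650789}
```

View pics/top.png

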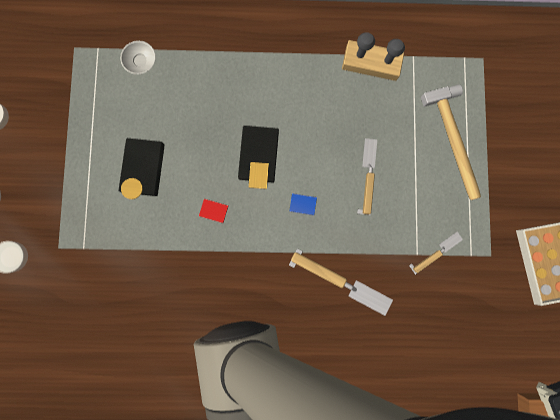

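View pics/scene.png

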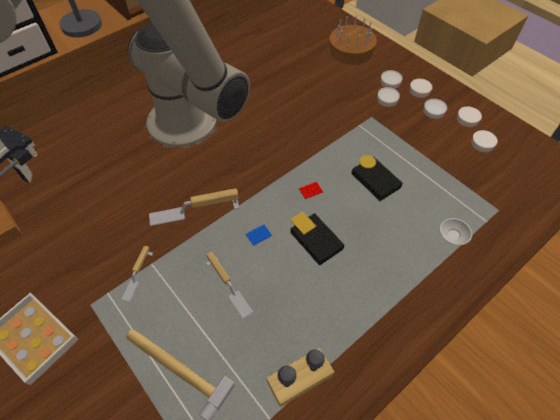

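The scene pictures show these candidates, by pixel in the top view:
- **Lifters:** large at (345,282), middle at (369,175), small at (437,253). I choose the middle one.
- **Buckles:** brass at (258,175), red at (213,211), blue at (303,204). I choose the brass one.
- **Round blank:** at (131,188) on the left block.

Next I measure both chosen things and check them in one close crop.

```bash
cat > m.py <<'E'
from h import *
im=cams.read_camera("top");hsv=cv2.cvtColor(im,cv2.COLOR_BGR2HSV)
def box(mask,roi,name,z):
    x0,y0,x1,y1=roi;m=np.zeros_like(mask);m[y0:y1,x0:x1]=mask[y0:y1,x0:x1]
    cs,_=cv2.findContours(m,cv2.RETR_EXTERNAL,cv2.CHAIN_APPROX_NONE);c=max(cs,key=cv2.contourArea)
    # all pixels -> world; rect in world mm
    ys,xs=np.nonzero(cv2.drawContours(np.zeros_like(m),[c],-1,255,-1))
    P=cast("top",np.c_[xs,ys],z)[:,:2]*1000
    w,V=np.linalg.eigh(np.cov(P.T));a=V[:,1]*np.sign(V[0,1])
    r=cv2.minAreaRect(P.astype(np.float32))
    print(name,"px",c.reshape(-1,2).mean(0).round(1),"mean",P.mean(0).round(1),"pca yaw",np.degrees(np.arctan2(a[1],a[0])).round(1),"len",np.sqrt(12*w).round(1),"rect",np.round(r[0],1),np.round(r[1],1),round(r[2],1))
if __name__=="__main__":
    H,S,V=cv2.split(hsv)
    wood=((H>8)&(H<30)&(S>90)&(V>130)).astype(np.uint8)*255
    steel=((S<40)&(V>150)).astype(np.uint8)*255
    black=(V<50).astype(np.uint8)*255
    box(wood,(355,165,382,216),"handle",.039)
    box(steel,(355,130,385,172),"blade",.0025)
    box(wood,(240,155,280,195),"buckle",.029)
    box(black,(230,118,285,192),"block(top+side)",.025)
    box(wood,(110,170,150,205),"disc",.029)
    cv2.imwrite("pics/crop.png",cv2.resize(im[110:230,225:395],None,fx=4.5,fy=4.5,interpolation=cv2.INTER_CUBIC))
E
python3 m.py
```

```text
handle px [368.1 192.8] mean [ 499.3 -215.2] pca yaw -6.0 len [17.1 88.4] rect [ 499.7 -215.3] [17.1 88.7] 84.1
blade px [369.4 154.2] mean [ 595.7 -227.1] pca yaw -4.8 len [28.3 70.2] rect [ 592.9 -226.6] [28.5 75.5] 84.5
buckle px [258.3 175. ] mean [535.4  21.4] pca yaw -1.8 len [39.6 57.1] rect [535.4  21.4] [39.3 56.8] 87.2
block(top+side) px [258.5 154.8] mean [592.4  23.1] pca yaw -9.6 len [ 84.4 110.6] rect [583.9  22.8] [ 78.9 119.8] 86.3
disc px [131.1 188.2] mean [500.6 293.3] pca yaw 24.4 len [39.3 40.3] rect [501.  293.4] [43.9 42.6] 3.2
```

View pics/crop.png

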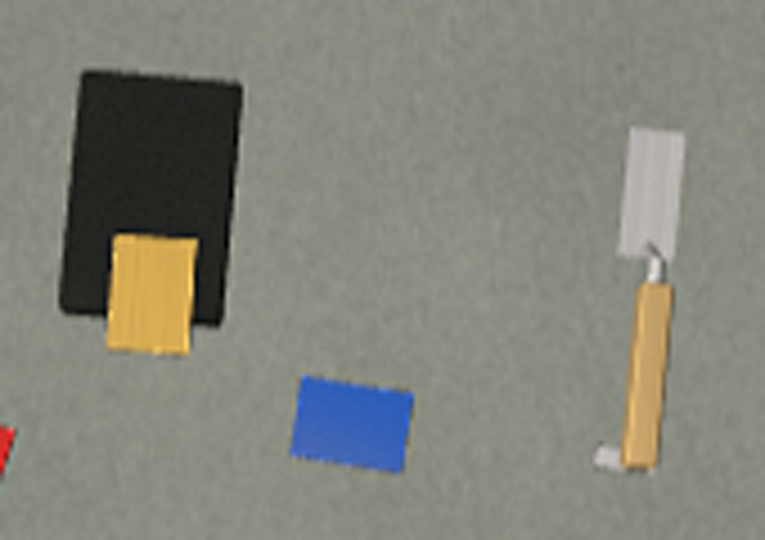

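The sizes agree with the description: handle 88x17 mm, blade 28 mm wide, buckle 57x39 mm and block 120x79 mm. The crop shows the middle lifter (handle around crop (648,375)) and the brass buckle overhanging by about 17 mm at (150,295). Next I move above the handle at (0.4995,-0.215), turning by -25.4°.

Request:
jog_arm(
  plan=[
    [1,0.875,0,-0.283,1],
    [1,0.875,0,-0.283,1],
    [1,0.875,0,-0.283,1],
    [1,0.875,0,-0.283,1],
  ],
  squeeze=50,
)

```text
time: 0.55
tool_pos: [0.2558, -0.4237, 0.2267]
tool_rot: [-3.141, -0.0, -0.105]
contact_force: [0.1, -0.0, 0.3]
opening: 0.0917
grip_force: 0.0
```

Request:
jog_arm(
  plan=[
    [1,0.875,0,0,1],
    [1,0.875,0,0,1],
    [1,0.875,0,0,1],
  ],
)

```text
time: 0.85
tool_pos: [0.3367, -0.3529, 0.2266]
tool_rot: [-3.14, -0.001, -0.099]
contact_force: [-0.5, -0.5, 0.8]
opening: 0.0917
grip_force: 0.0
```

Request:
jog_arm(
  plan=[
    [1,0.875,0,0,1],
    [1,0.875,0,0,1],
    [1,0.875,0,0,1],
  ],
)

```text
time: 1.15
tool_pos: [0.4168, -0.2832, 0.2266]
tool_rot: [-3.141, -0.001, -0.099]
contact_force: [-0.5, -0.3, 0.1]
opening: 0.0916
grip_force: 0.0
```

Request:
jog_arm(
  plan=[
    [1,0.875,0,0,1],
    [1,0.875,0,0,1],
    [1,0.875,0,0,1],
    [1,0.875,0,0,1],
    [1,0.875,0,0,1],
  ],
)

```text
time: 1.65
tool_pos: [0.4935, -0.2167, 0.2265]
tool_rot: [3.141, 0.001, -0.106]
contact_force: [-0.3, -0.3, -0.9]
opening: 0.0918
grip_force: 0.0
```

Request:
jog_arm(
  plan=[
    [0.06,0,-1,0,1],
    [0.06,0,-1,0,1],
    [0.06,0,-1,0,1],
  ],
)

```text
time: 1.95
tool_pos: [0.4958, -0.2155, 0.143]
tool_rot: [-3.138, 0.008, -0.108]
contact_force: [-0.2, 0.1, 1.0]
opening: 0.0915
grip_force: 0.0
```

Request:
jog_arm(
  plan=[
    [0,0,-0.5,0,1],
    [0,0,-0.9,0,1],
    [0,0,-0.9,0,1],
    [0,0,-0.9,0,1],
  ],
)

```text
time: 2.35
tool_pos: [0.4997, -0.2165, 0.0765]
tool_rot: [3.141, -0.001, -0.107]
contact_force: [0.8, 0.0, 0.1]
opening: 0.0922
grip_force: 0.0
```

Run:
```python
from h import *
cv2.imwrite("pics/w1.png",cams.read_camera("wrist"));print(readout.observe()["tool_pos"])
```

```text
[ 0.50028794 -0.21661259  0.0771586 ]
```

View pics/w1.png

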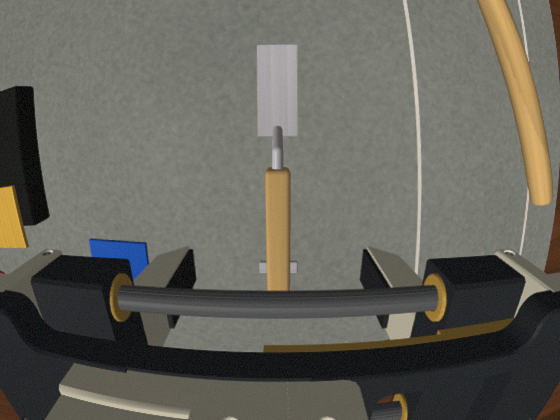

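The wrist view shows the handle centred between the fingers at column 278 and straight along the tool, with the blade ahead at (277,90). I descend and grip.

Request:
jog_arm(
  plan=[
    [0,0,-0.4,0,1],
    [0,0,-0.7,0,1],
    [0,0,-0.82,0,1],
    [0,0,-0.82,0,1],
    [0,0,-0.82,0,1],
  ],
)

```text
time: 2.9
tool_pos: [0.5004, -0.2159, 0.0108]
tool_rot: [3.14, -0.003, -0.106]
contact_force: [-0.3, -0.4, 0.3]
opening: 0.092
grip_force: 0.0
```

Request:
jog_arm(
  plan=[
    [0,0,0,0,-1],
    [0,0,0,0,-1],
    [0,0,0,0,-1],
    [0,0,0,0,-1],
    [0,0,0,0,-1],
    [0,0,0,0,-1],
    [0,0,0,0,-1],
    [0,0,0,0,-1],
    [0,0,0,0,-1],
    [0,0,0,0,-1],
  ],
  squeeze=50,
)

```text
time: 3.9
tool_pos: [0.4993, -0.2152, 0.0091]
tool_rot: [3.141, 0.0, -0.106]
contact_force: [-0.2, -1.0, 0.7]
opening: 0.0164
grip_force: 0.3
```

Request:
jog_arm(
  plan=[
    [0,0,0,0,-1],
    [0,0,0,0,-1],
    [0,0,0,0,-1],
    [0,0,0,0,-1],
  ],
)

```text
time: 4.3
tool_pos: [0.4993, -0.2152, 0.0091]
tool_rot: [3.142, 0.0, -0.106]
contact_force: [0.1, -0.4, -1.4]
opening: 0.0157
grip_force: 50.0
```

Request:
jog_arm(
  plan=[
    [0,0,0.2,0,-1],
    [0,0,0.5,0,-1],
    [0,0,1,0,-1],
    [0,0,1,0,-1],
    [0,0,1,0,-1],
    [0,0,1,0,-1],
  ],
)

```text
time: 4.9
tool_pos: [0.4985, -0.2147, 0.0881]
tool_rot: [-3.141, 0.002, -0.106]
contact_force: [-0.3, -0.3, -1.4]
opening: 0.0153
grip_force: 50.0
```

Run:
```python
from h import *
cv2.imwrite("pics/w2.png",cams.read_camera("wrist"));s=readout.observe();print(s["tool_pos"],s["tool_rot"],s["grip_force"],s["opening"])
c=cams.calibration("wrist");print(np.round(c["K"],1),np.round(c["world_from_camera"],3))
cv2.imwrite("pics/s2.png",cams.read_camera("scene"))
```

```text
[ 0.49844544 -0.21462644  0.08785198] [-3.14049292e+00  2.49115104e-03 -1.05780397e-01] 49.99766170978546 0.015672592587499097
[[325.2   0.  277.6]
 [  0.  325.2 211.3]
 [  0.    0.    1. ]] [[-0.106 -0.951 -0.291  0.577]
 [-0.994  0.101  0.032 -0.225]
 [-0.001  0.292 -0.956  0.246]
 [ 0.     0.     0.     1.   ]]
```

View pics/w2.png

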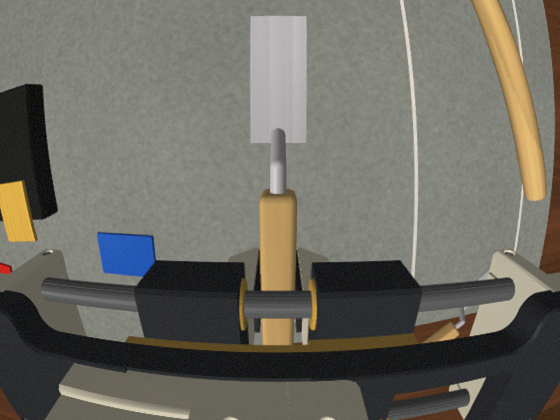

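The lifter hangs from the grip, with its blade corners at about (250,16), (307,16), (250,143) and (307,143). I check for slip in pitch and locate the tip.

```bash
cat >> h.py <<'E'
def castw(uv,z,c):
    K=np.array(c["K"]);T=np.array(c["world_from_camera"]);uv=np.atleast_2d(np.array(uv,float))
    p=(uv-[K[0,2],K[1,2]])/K[0,0];r=np.linalg.norm(p,axis=1,keepdims=True)
    d=np.c_[p/r*np.sin(r),np.cos(r)]@T[:3,:3].T;o=T[:3,3]
    return o+d*((z-o[2])/d[:,2])[:,None]
E
python3 - <<'E'
from h import *
c=cams.calibration("wrist");s=readout.observe()
for z in(.0735,.0815,.0895):
    P=castw([[250,16],[307,16],[250,143],[307,143]],z,c);m=(P[:2].mean(0),P[2:].mean(0))
    a=-.106;ex=np.array([np.cos(a),np.sin(a)]);ey=np.array([-ex[1],ex[0]])
    print(z,np.linalg.norm(P[0]-P[1]),np.linalg.norm(P[2]-P[3]),[( (q[:2]-s["tool_pos"][:2])@ex,(q[:2]-s["tool_pos"][:2])@ey) for q in m])
E
```

```text
0.0735 0.029918330467431788 0.03022670022502182 [(np.float64(0.13361021366410772), np.float64(-0.0017956932363350202)), (np.float64(0.06429180957738188), np.float64(-0.001804806324160157))]
0.0815 0.02853197831651134 0.028826058871795145 [(np.float64(0.1310885880634834), np.float64(-0.0017845623960110642)), (np.float64(0.06498225220057158), np.float64(-0.0017932532026222981))]
0.0895 0.027145626165590898 0.02742541751856847 [(np.float64(0.1285669624628591), np.float64(-0.001773431555687108)), (np.float64(0.06567269482376129), np.float64(-0.0017817000810844402))]
```

The lifter is level: the blade reads 66 mm long and 28.5 mm wide, with the tip 131 mm ahead of the TCP. I now move to in front of the overhang, aiming for TCP (0.366,0.030), yaw -2.2°.

Request:
jog_arm(
  plan=[
    [-0.2,0.4,0,0.01,-1],
    [-0.4,0.8,0,0.03,-1],
    [-0.5,1,0,0.043,-1],
    [-0.5,1,0,0.043,-1],
  ],
)

```text
time: 5.4
tool_pos: [0.4575, -0.1329, 0.0882]
tool_rot: [-3.14, 0.003, -0.036]
contact_force: [0.4, -0.3, -0.7]
opening: 0.0156
grip_force: 50.0
```

Request:
jog_arm(
  plan=[
    [-0.2,0.4,0,0,-1],
    [-0.4,0.8,0,0,-1],
    [-0.5,1,0,0,-1],
    [-0.5,1,0,0,-1],
  ],
)

```text
time: 5.8
tool_pos: [0.4187, -0.0541, 0.0889]
tool_rot: [-3.141, 0.001, -0.036]
contact_force: [0.4, -0.2, -0.7]
opening: 0.0156
grip_force: 50.0
```

Request:
jog_arm(
  plan=[
    [-0.2,0.4,0,0,-1],
    [-0.4,0.8,0,0,-1],
    [-0.5,1,0,0,-1],
    [-0.5,1,0,0,-1],
    [-0.5,1,0,0,-1],
    [-0.5,1,0,0,-1],
  ],
)

```text
time: 6.4
tool_pos: [0.3807, 0.0237, 0.0892]
tool_rot: [3.141, -0.001, -0.039]
contact_force: [0.4, 0.0, -1.0]
opening: 0.0159
grip_force: 50.0
```

Request:
jog_arm(
  plan=[
    [-0.177,0.075,0,0,-1],
    [-0.177,0.075,-0.3,0,-1],
    [-0.177,0.075,-0.3,0,-1],
    [-0.177,0.075,-0.3,0,-1],
    [-0.177,0.075,-0.3,0,-1],
  ],
)

```text
time: 6.9
tool_pos: [0.3661, 0.0303, 0.0657]
tool_rot: [3.141, -0.001, -0.039]
contact_force: [1.2, 0.2, -0.4]
opening: 0.0159
grip_force: 50.0
```

Run:
```python
from h import *
s=readout.observe();c=cams.calibration("wrist");im=cams.read_camera("wrist");print(s["tool_pos"],s["tool_rot"])
cv2.imwrite("pics/w3.png",im)
H,S,V=cv2.split(cv2.cvtColor(im,cv2.COLOR_BGR2HSV))
m=((H>8)&(H<30)&(S>90)&(V>120)).astype(np.uint8);m[170:]=0
cs,_=cv2.findContours(m,cv2.RETR_EXTERNAL,cv2.CHAIN_APPROX_NONE);k=max(cs,key=cv2.contourArea)
print(cv2.boundingRect(k))
P=castw(k.reshape(-1,2),.029,c)[:,:2]*1000
print("buckle",cv2.minAreaRect(P.astype(np.float32)))
```

```text
[0.36609648 0.03033436 0.06569933] [ 3.14136994e+00 -1.13606747e-03 -3.89332389e-02]
(246, 0, 68, 17)
buckle ((512.217041015625, 22.137460708618164), (39.99076843261719, 10.919316291809082), 87.87161254882812)
```

View pics/w3.png

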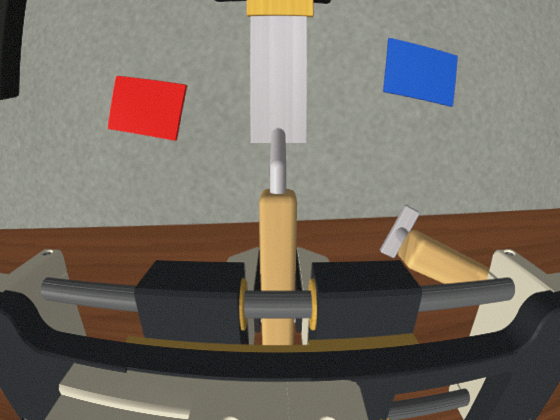

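The wrist view shows the buckle's near edge at row 17, columns 246–314, which casts to x=0.507, y=0.022. The blade, columns 250–307, is centred under it and the tip is about 10 mm short. I go down to blade top z≈0.0185 and slide in 21 mm.

Request:
jog_arm(
  plan=[
    [0,0,-0.25,0,-1],
    [0,0,-0.51,0,-1],
    [0,0,-0.51,0,-1],
    [0,0,-0.51,0,-1],
  ],
)

```text
time: 7.35
tool_pos: [0.3654, 0.0308, 0.0248]
tool_rot: [3.141, 0.0, -0.038]
contact_force: [0.2, -0.1, -1.2]
opening: 0.0158
grip_force: 50.0
```

Request:
jog_arm(
  plan=[
    [0.07,0,0,0,-1],
    [0.14,0,0,0,-1],
    [0.2,-0.01,0,0,-1],
    [0.263,-0.01,0,0,-1],
    [0.263,-0.01,0,0,-1],
    [0.263,-0.01,0,0,-1],
  ],
)

```text
time: 7.95
tool_pos: [0.3861, 0.0301, 0.0243]
tool_rot: [3.142, 0.0, -0.038]
contact_force: [-0.9, 0.9, -0.9]
opening: 0.0158
grip_force: 50.0
```

Request:
jog_arm(
  plan=[
    [0,0,0.05,0,-1],
    [0,0,0.09,0,-1],
    [0.003,0,0.13,0,-1],
    [0.006,0,0.17,0,-1],
    [0.02,0,0.24,0,-1],
    [0.042,0,0.305,0,-1],
    [0.078,-0.003,0.378,0,-1],
    [0.116,-0.004,0.436,0,-1],
    [0.169,-0.006,0.496,0,-1],
    [0.169,-0.006,0.496,0,-1],
    [0.169,-0.006,0.496,0,-1],
  ],
)

```text
time: 9.05
tool_pos: [0.3998, 0.0295, 0.064]
tool_rot: [3.141, -0.0, -0.038]
contact_force: [0.2, -0.9, -2.1]
opening: 0.0157
grip_force: 50.0
```

Run:
```python
from h import *
im=cams.read_camera("scene");w=cams.read_camera("wrist")
cv2.imwrite("pics/s4.png",np.hstack([cv2.resize(im[150:290,220:390],(486,400),interpolation=cv2.INTER_CUBIC),cv2.resize(w[:210,180:380],(310,400))[:, :310]]))
```

```text
(no output)
```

View pics/s4.png

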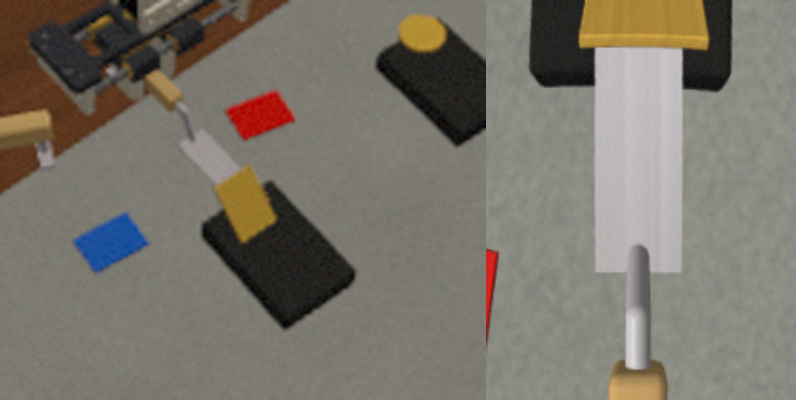

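The picture shows the buckle tilted about 45° on the blade, with its far edge on the block. I carry on along the arc past vertical.

Request:
jog_arm(
  plan=[
    [0.055,-0.002,0.05,0,-1],
    [0.119,-0.004,0.091,0,-1],
    [0.185,-0.007,0.125,0,-1],
    [0.256,-0.01,0.149,0,-1],
    [0.306,-0.012,0.16,0,-1],
    [0.356,-0.014,0.166,0,-1],
    [0.406,-0.016,0.169,0,-1],
    [0.456,-0.018,0.166,0,-1],
    [0.506,-0.02,0.157,0,-1],
    [0.556,-0.022,0.146,0,-1],
    [0.6,-0.024,0.135,0,-1],
    [0.6,-0.024,0.135,0,-1],
  ],
)

```text
time: 10.35
tool_pos: [0.4481, 0.0276, 0.0747]
tool_rot: [3.142, -0.0, -0.038]
contact_force: [-0.0, 0.2, -0.5]
opening: 0.0156
grip_force: 50.0
```

Run:
```python
from h import *
im=cams.read_camera("scene");w=cams.read_camera("wrist")
cv2.imwrite("pics/s5.png",np.hstack([cv2.resize(im[150:290,220:390],(486,400),interpolation=cv2.INTER_CUBIC),cv2.resize(w[:210,180:380],(310,400))[:, :310]]))
```

```text
(no output)
```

View pics/s5.png

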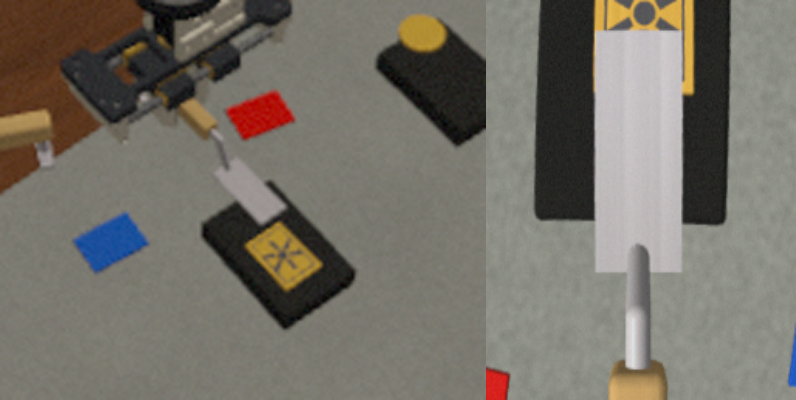

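The picture shows the stamped face up and the blank flat on its block. I lift clear and take the lifter back to its original place.

Request:
jog_arm(
  plan=[
    [0,0,0.2,0,-1],
    [0,0,0.4,0,-1],
    [0,-0.4,0.4,0,-1],
    [0,-0.8,0.4,0,-1],
    [0,-1,0.4,0,-1],
    [0,-1,0.4,0,-1],
  ],
)

```text
time: 11.05
tool_pos: [0.4477, -0.054, 0.1069]
tool_rot: [3.141, -0.0, -0.041]
contact_force: [0.4, 0.2, -1.7]
opening: 0.0156
grip_force: 50.0
```

Request:
jog_arm(
  plan=[
    [0.16,-0.5,0,0,-1],
    [0.32,-1,0,0,-1],
    [0.32,-1,0,-0.043,-1],
    [0.32,-1,0,-0.043,-1],
  ],
)

```text
time: 11.45
tool_pos: [0.4732, -0.1324, 0.1065]
tool_rot: [-3.141, 0.001, -0.108]
contact_force: [0.4, -0.2, -0.8]
opening: 0.0158
grip_force: 50.0
```

Request:
jog_arm(
  plan=[
    [0.16,-0.5,0,0,-1],
    [0.32,-1,0,0,-1],
    [0.32,-1,-0.3,0,-1],
    [0.32,-1,-0.5,0,-1],
    [0.32,-1,-0.7,0,-1],
    [0.32,-1,-0.7,0,-1],
    [0.32,-1,-0.7,0,-1],
    [0.32,-1,-0.7,0,-1],
  ],
)

```text
time: 12.25
tool_pos: [0.4995, -0.212, 0.0518]
tool_rot: [3.141, -0.001, -0.104]
contact_force: [-0.8, 0.0, -0.5]
opening: 0.016
grip_force: 50.0
```

Lowering by 42 mm takes the underside to about 1 mm above the bench. I do this slowly.

Request:
jog_arm(
  plan=[
    [0,0,-0.2,0,-1],
    [0,0,-0.35,0,-1],
    [0,0,-0.45,0,-1],
    [0,0,-0.49,0,-1],
    [0,0,-0.51,0,-1],
    [0,0,-0.53,0,-1],
    [0,0,-0.53,0,-1],
    [0,0,-0.53,0,-1],
  ],
)

```text
time: 13.05
tool_pos: [0.4991, -0.2125, 0.0091]
tool_rot: [3.141, -0.001, -0.106]
contact_force: [-1.9, 0.5, 4.3]
opening: 0.0158
grip_force: 50.0
```

Request:
jog_arm(
  plan=[
    [0,0,0,0,-0.3],
    [0,0,0,0,-0.3],
    [0,0,0,0,0.5],
    [0,0,0,0,0.5],
    [0,0,0,0,0.5],
    [0,0,0,0,0.5],
    [0,0,0,0,0.5],
    [0,0,0,0,0.5],
  ],
)

```text
time: 13.85
tool_pos: [0.4989, -0.2124, 0.0084]
tool_rot: [3.142, 0.0, -0.106]
contact_force: [-1.0, 1.3, 0.3]
opening: 0.0682
grip_force: 0.0
```

Request:
jog_arm(
  plan=[
    [0,0,0.1,0,0.5],
    [0,0,0.3,0,0.5],
    [0,0,0.6,0,0.5],
    [0,0,1,0,0.5],
    [0,0,1,0,0.5],
    [0,0,1,0,0.5],
  ],
)

```text
time: 14.45
tool_pos: [0.4993, -0.2126, 0.0894]
tool_rot: [3.141, -0.002, -0.106]
contact_force: [-0.2, -0.9, -0.2]
opening: 0.0689
grip_force: 0.0
```

Request:
jog_arm(
  plan=[
    [-0.5,-0.3,0.5,0,0.5],
    [-1,-0.6,1,0,0.5],
    [-1,-0.6,1,0,0.5],
    [-1,-0.6,1,0,0.5],
    [-1,-0.6,1,0,0.5],
    [-1,-0.6,1,0,0.5],
  ],
)

```text
time: 15.05
tool_pos: [0.4189, -0.2594, 0.1669]
tool_rot: [-3.14, 0.002, -0.105]
contact_force: [-0.5, -0.2, 0.7]
opening: 0.0693
grip_force: 0.0
```

Run:
```python
from h import *
t=cams.read_camera("top");s=cams.read_camera("scene")
cv2.imwrite("pics/end.png",np.vstack([cv2.resize(t[100:240,90:410],(640,280)),cv2.resize(s[150:330,180:420],(400,300))[:, :]]) if 0 else np.hstack([cv2.resize(t[110:240,230:400],(400,306)),cv2.resize(s[150:330,180:415],(400,306))]))
H,S,V=cv2.split(cv2.cvtColor(t,cv2.COLOR_BGR2HSV))
m=((H>8)&(H<30)&(S>90)&(V>130)).astype(np.uint8)
for n,(a,b,c,d) in dict(buckle=(242,122,278,195),disc=(110,170,150,205)).items():
    ys,xs=np.nonzero(m[b:d,a:c]);P=cast("top",np.c_[xs+a,ys+b],.029)[:,:2]*1000;print(n,cv2.minAreaRect(P.astype(np.float32)))
```

```text
buckle ((597.2687377929688, 18.603042602539062), (39.32649230957031, 56.81320571899414), 87.4490737915039)
disc ((500.9564208984375, 293.4491882324219), (43.929832458496094, 42.6483154296875), 3.228954553604126)
```

View pics/end.png

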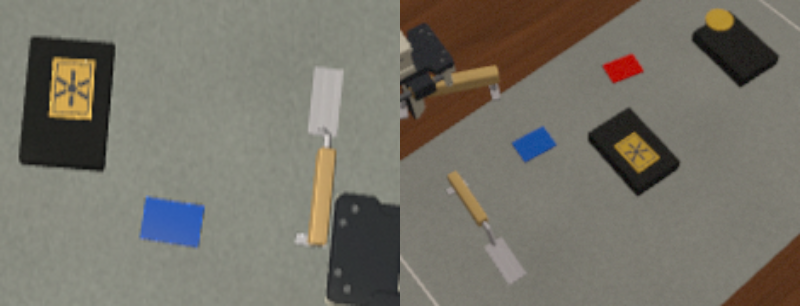

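The blank lies stamped face up on its block, 13 mm from the block's centre at (0.597,0.019). The lifter stands on blade and foot, the disc is unmoved and the arm is clear.

```bash
python3 -c "
from cell import ticket
print(ticket.hand_in())"
```

```text
the job is handed in; nothing more can be done
None
```

I turned the brass blank over with the lifter so it lies flat on its own block, stood the lifter back on the bench, left the round blank unmoved, and handed the job in at about 15 s; the hand-in returned no verdict.

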